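# Shift the creasing press into the flagged gear

## Robot

A 7-joint arm with a two-finger parallel gripper is mounted at the origin on the work surface. World frame = base frame: x ahead of the robot, y to its left, z up, the work surface at z = 0. Lengths are in m, angles in degrees, forces in N, time in s.
With the tool pointing down it reaches from about 0.425 to 0.875 m from the base axis. Payload 4.7 kg.
Tool frame: the origin (TCP) lies at the very end of the fingers, on their centre line; the grasp point (between the pads) lies 19 mm behind it; z points along the fingers, y is the direction in which the jaws open and shut (so a half turn about z gives the same grasp; the last joint's range is limited). The gripper opens to 87 mm and grips with 3 to 60 N. Pads are 19 mm wide; open, the fingers measure 117 mm over their backs; the gripper's body (75 mm by 190 mm) begins 51 mm behind the grasp point.
Start: joints at [-71.614, 18.392, -4.016, 83.108, 1.295, 78.541, -3.26], TCP at [0.196, 0.62, 0.223] pointing down, gripper open.
Joint ranges: [-163.93, 163.93], [-17.29, 119.83], [-79.2, 71.16], [3.27, 140.29], [-89.18, 269.18], [5.43, 117.66], [-154.24, 154.24]. Speed limits (degrees/s): [147.25, 147.25, 180, 180, 180, 180, 180].

## Interface

Orientations are given as [roll, pitch, yaw] about the fixed x, y, z axes, in that order (R = Rz(yaw) Ry(pitch) Rx(roll)).
In Python, from cell import * gives the robot as it stands.
- The arm moves only by the tool drive_tool, never from a script. Its argument "moves" is text: rows parted by semicolons, each of 5 numbers parted by spaces: the shift along the tool's x, y, z in m, then the turn about the tool's z in degrees, then the gripper's target within -1 to 1 (fully open at 1, half-way at 0, shut at -1). In form: x y z yaw fingers; .... A call has exactly 8 rows; each row is the pose to reach, as a shift and turn from the pose commanded when the call began, along the tool's axes at that moment; what a row does not reach only later rows make up. A row lasts 1/10 s, in which the tool goes at most 50 mm and 8.59 degrees, less where a joint would pass 70% of its speed; a pose out of reach is approached as far as the arm can. A call with a gripper value outside its range is refused whole. The fingers move at their own pace and stop on an object; "grip_force" is the grip in N (left out, the last holds). Time passes only in rows, so rows that repeat a pose let the fingers close, or fill a call up. It gives the time, the measured TCP pose, the force and the opening at its end, in the units of the state.
- get_obs(): the state, without advancing time (a new reading comes with each control period).
- read_camera(name): name is "side" or "top"; returns (picture, depth): 400x640x3 uint8, red, green, blue; 400x640 float32, m along the optical axis (not along the pixel's ray), 0 where there is no reading.
- calibration(name): a dict with "intrinsics" (3x3 intrinsics, pixels), "cam_to_world" (4x4, takes a point from camera to world coordinates). Camera axes: x right, y up, looking along -z (the intrinsics and any distortion apply to the point x, -y, -z); pixel columns grow to the right and rows downward; lengths in m; the calibration is good to about 2 mm. A picture is of the moment at which its call begins. calibration takes no time and is no camera call.
- sign_off(): hands the job in, once; it reports no verdict.
Trained networks look in the newest picture that a camera, given by its name, has taken for a name from the list of things; names that differ only in an ending like _2 or _b are one class to them, and where a whole thing is asked for, a point or a joint stands for the part that bears it (a point fixed in the world has none). Each returns a list of dicts, best first, with "conf" (0 to 1); they miss things now and then, are a little off and sometimes report something else, mostly with a low value. They report only what shows in the picture. A call takes as long as a camera call.
- search_frame(camera, name): "uv" ([column, row] in pixels, amid what is visible of it).
- pinpoint(camera, name): "uv" ([column, row] in pixels: a listed point, or the origin of a listed thing).
The state is a dict: "time_s": time; "qpos": joint angles; "joint_velocities": joint speeds; "effort": joint torques, N m; "tool_pos": TCP position; "tool_rot": TCP orientation; "force": force on the tool from outside, world axes, zero at the start; "wrist_torque": the same for the moment, N m; "grip_width": finger opening in m.
Only numpy, scipy, OpenCV 4.12 (cv2) and the standard library are available. Lean on these libraries where they do the work, as an engineer would, in place of code of your own. Each camera call takes 0.05 s, during which the arm holds its last target. There are 200 camera calls.

## Task

Set the board-creasing press to the gear flagged by the upright round stud: push its ball-topped lever with the fingertips out of the middle lane, along the cross slot of the gate and fully home into the corner slot whose outer end carries the stud (the other three corner slots carry flat square caps). Push gently and do not pull the spring-loaded knob up; leave the jar, the spool and the paper-board tray where they stand, and finish clear of everything with the lever left in its slot.

Things in the scene. Friction and masses are not known exactly. Their poses are not given: they have to be found in the camera images.
- gate_centre (a point): Middle of the steel gate plate (172 x 172 x 10 mm) on the grey gear housing, on its upper face, 170 mm above the table, fixed. x axis points away from the robot (far), y left, z up; turned up to 0.35 rad with the press. Three lanes along x at y = -36, 0, +36 mm, 18 mm wide, x = -40 to +40 mm, joined by a cross slot along y, 20 mm wide, centred on x = 0.
- roller_bed (a point): Middle of the top bar of the press's roller bed, 190 mm above the table, 255 mm to the left (+y) of gate_centre. The bed (322 mm wide along y, 350 mm along x) rises at most 210 mm above the table. Fixed; axes as gate_centre. Around the lever nothing but the stud (24 mm) and caps (4 mm) rises above the plate.
- knob (a point): Centre of the lever's black ball knob, 34 mm diameter; a 20 mm collar reaches 28 mm below it, on a 12 mm steel stem. The pivot is 210 mm below the knob, 145 mm straight below gate_centre: the upright knob's centre is 65 mm above the plate, about 11 mm lower when home in a corner slot. The lever stays where it is left; moving it takes 2 to 5 N at the knob.
- stem (a point): Point on the axis of the lever's stem, 140 mm from the pivot, at the gate plate. With the lever home in a corner slot it is about 33 mm from gate_centre along x (either way) and about 36 mm along y (either way), and about 28 mm from the marker at that slot's end.
- fore (a joint): Lever's swing along the lanes, rad: 0 in the cross slot (neutral), positive when leaning to the far end (+x of gate_centre), about +0.235 or -0.235 at the ends of the lanes. Knob x = 210 mm * sin(fore). The lever can enter the cross slot within about 0.025 rad of 0.
- cross (a joint): Lever's swing across the lanes, rad: 0 in the middle lane, positive when leaning left (+y of gate_centre), about +0.25 or -0.25 in the left or right lane. Knob y = 210 mm * cos(fore) * sin(cross). The lever starts in the middle lane.
- knob_lift (a joint): Height in m by which the knob is pulled up along the stem against its spring: 0 at rest, 0.012 at most; about 10 N start to lift it. Leave it down.
- stud: Upright round steel stud, 18 mm in diameter, 24 mm high, fixed on the plate at the outer end of the wanted corner slot. Origin at the centre of its foot, on the plate's upper face, 62 mm along x (either way) and 36 mm along y (either way) from gate_centre.
- cap1: Flat square steel cap, 20 x 20 x 4 mm, fixed at the outer end of one of the other corner slots; origin at the centre of its underside.
- cap2: Flat square cap like cap1, at another corner slot.
- cap3: Flat square cap like cap1, at another corner slot.
- paste_jar: Paste jar, 52 mm in diameter, 70 mm high, on the table to the right of the housing; bystander. Origin at the centre of its underside.
- thread_spool: Plain wooden spool, 40 mm in diameter, 45 mm high, on the table on the near side of the housing; bystander. Origin at the centre of its underside.
- box_tray: Open dark red paper-board tray, 100 x 130 x 55 mm, on the table beyond the housing; bystander. Origin at the centre of its underside.

How it is judged:
By the outcome, as a careful person would: the job done as asked, in the order asked, and still so for the second after the job is handed in, with the robot touching nothing.
It also fails if it takes over 51 s, if anything falls off the work surface, if the arm or the gripper's body presses on something with over 40 N, if the wrist force passes 120 N, or if a joint passes its speed limit or range.

## Working session

There is one attempt and no reset: what is moved stays moved. The work goes in short steps, Python scripts to look and compute and a tool call to move; the robot and the scene stay as the last step left them, time stands still between calls to the robot, and variables do not carry over. Pictures are saved under pics/ and viewed, about 8 in all and at most 12, crops included, and the job is handed in when it is done.

Besides the shell and the picture viewer there is one more tool, called after "Emit:" as name(argument=value, ...), one argument or row to a line, values as JSON. drive_tool: Moves the arm, as the interface text tells. Its arguments: {"type":"object","properties":{"moves":{"type":"string"},"grip_force":{"type":"number"}},"required":["moves"]}

```bash
mkdir -p pics
cat > h.py <<'E'
from cell import *
import numpy as np, cv2
def ray(cam,uv):
    c=calibration(cam);K=np.array(c["intrinsics"]);T=np.array(c["cam_to_world"])
    d=np.linalg.inv(K)@[uv[0],uv[1],1]; d=np.array([d[0],-d[1],-d[2]])
    return T[:3,3],T[:3,:3]@d
def atz(cam,uv,z):
    o,d=ray(cam,uv); return o+d*(z-o[2])/d[2]
def atdepth(cam,uv,D):
    o,d=ray(cam,uv); u,v=int(round(uv[0])),int(round(uv[1])); p=D[max(v-2,0):v+3,max(u-2,0):u+3]; p=p[p>0]
    return o+d*np.median(p) if len(p) else None
E
python3 - <<'E'
from h import *
o=get_obs();print({k:np.round(o[k],3) for k in("time_s","tool_pos","tool_rot","force","grip_width")})
for cam in("top","side"):
    im,D=read_camera(cam);cv2.imwrite(f"pics/{cam}0.png",im[:,:,::-1])
    c=calibration(cam);print(cam,c.keys(),np.round(np.array(c["cam_to_world"]),3).tolist())
    for n in("gate_centre","knob","stem","roller_bed","stud","cap1","paste_jar","thread_spool","box_tray"):
        for r in pinpoint(cam,n)[:3]:
            p=atdepth(cam,r["uv"],D)
            z={"gate_centre":.17,"stud":.17,"cap1":.17,"knob":.235,"roller_bed":.19,"stem":.165}.get(n,0)
            print(cam,n,round(r["conf"],2),np.round(r["uv"]),None if p is None else p.round(3),atz(cam,r["uv"],z).round(3))
E
```

```text
{'time_s': np.float64(0.0), 'tool_pos': array([0.196, 0.619, 0.221]), 'tool_rot': array([-1.79891e+02,  7.00000e-03,  1.62424e+02]), 'force': array([-0.494, -0.714,  0.263]), 'grip_width': np.float64(0.087)}
top dict_keys(['intrinsics', 'cam_to_world']) [[0.016, 0.994, -0.108, 0.471], [-1.0, 0.017, 0.002, 0.052], [0.004, 0.108, 0.994, 1.1], [0.0, 0.0, 0.0, 1.0]]
top gate_centre 0.81 [403. 205.] [ 0.565 -0.139  0.159] [ 0.564 -0.137  0.17 ]
top knob 0.7 [410. 194.] [ 0.578 -0.136  0.248] [ 0.58  -0.139  0.235]
top stem 0.75 [402. 203.] [ 0.57  -0.137  0.161] [ 0.569 -0.137  0.165]
top roller_bed 0.72 [289. 175.] [0.624 0.116 0.188] [0.624 0.116 0.19 ]
top roller_bed 0.22 [380. 230.] [ 0.508 -0.087  0.174] [ 0.508 -0.084  0.19 ]
top stud 0.63 [410. 236.] [ 0.494 -0.15   0.183] [ 0.494 -0.153  0.17 ]
top cap1 0.66 [382. 227.] [ 0.514 -0.09   0.173] [ 0.515 -0.09   0.17 ]
top cap1 0.61 [424. 186.] [ 0.607 -0.185  0.173] [ 0.607 -0.185  0.17 ]
top cap1 0.61 [392. 175.] [ 0.631 -0.113  0.173] [ 0.631 -0.113  0.17 ]
top thread_spool 0.67 [390. 277.] [ 0.396 -0.131  0.044] [ 0.393 -0.139  0.
[... 440 characters left out ...]
  0.244] [ 0.576 -0.146  0.235]
side stem 0.82 [347. 285.] [ 0.571 -0.144  0.176] [ 0.573 -0.138  0.165]
side roller_bed 0.72 [337. 169.] [0.623 0.108 0.19 ] [0.623 0.107 0.19 ]
side stud 0.71 [301. 306.] [ 0.491 -0.165  0.183] [ 0.491 -0.158  0.17 ]
side cap1 0.67 [304. 265.] [ 0.512 -0.088  0.174] [ 0.513 -0.085  0.17 ]
side cap1 0.54 [378. 303.] [ 0.608 -0.185  0.173] [ 0.609 -0.184  0.17 ]
side cap1 0.54 [375. 264.] [ 0.627 -0.115  0.173] [ 0.628 -0.113  0.17 ]
side thread_spool 0.83 [251. 348.] [ 0.395 -0.15   0.044] [ 0.391 -0.13   0.   ]
side box_tray 0.9 [441. 325.] [ 0.753 -0.18   0.004] [ 0.755 -0.178  0.   ]
side box_tray 0.56 [354. 263.] [ 0.577 -0.151  0.247] [0.633 0.002 0.   ]
```

Run:
```python
import cv2,numpy as np
a=cv2.imread("pics/top0.png")[130:300,320:500];b=cv2.imread("pics/side0.png")[200:370,230:410]
cv2.imwrite("pics/c0.png",np.hstack([cv2.resize(x,(400,378),interpolation=2) for x in(a,b)]))
cv2.imwrite("pics/f0.png",cv2.resize(cv2.imread("pics/side0.png"),(640,400)))
```

```text
(no output)
```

View pics/c0.png

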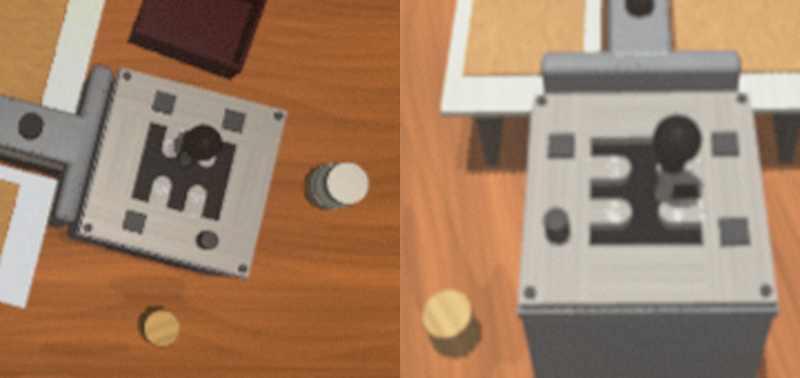

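View pics/f0.png

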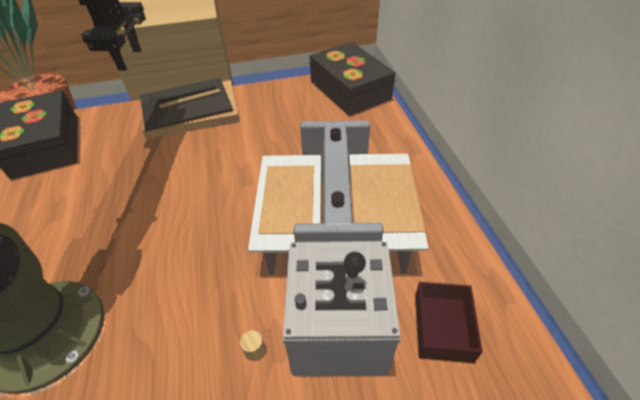

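Run:
```python
from h import *
from scipy.optimize import least_squares
# fit ball centre and gate pose from both views
for cam in("top","side"):
    im,D=read_camera(cam)
    # cloud of knob: dark, z>0.21, near
    v,u=np.mgrid[0:400,0:640]
    c=calibration(cam);K=np.array(c["intrinsics"]);T=np.array(c["cam_to_world"])
    d=np.stack([(u-K[0,2])/K[0,0],-(v-K[1,2])/K[1,1],-np.ones(u.shape)],-1)
    P=(D[...,None]*d)@T[:3,:3].T+T[:3,3]
    m=(P[...,2]>.222)&(P[...,2]<.29)&(abs(P[...,0]-.575)<.05)&(abs(P[...,1]+.14)<.05)&(D>0)
    Q=P[m]; f=least_squares(lambda x:np.linalg.norm(Q-x,axis=1)-.017,[.575,-.14,.235],loss="soft_l1",f_scale=.002)
    print(cam,m.sum(),f.x.round(4),np.abs(f.fun).mean().round(4), "mean uv",u[m].mean(),v[m].mean(), "ctr@z.235 from uv",atz(cam,(u[m].mean(),v[m].mean()),.235).round(4))
    pl=(abs(P[...,2]-.17)<.006)&(abs(P[...,0]-.564)<.15)&(abs(P[...,1]+.138)<.13)
    r=cv2.minAreaRect(P[pl][:,:2].astype(np.float32)*1000);print("plate",pl.sum(),r)
```

```text
top 210 [ 0.5802 -0.1415  0.2326] 0.0008 mean uv 410.76190476190476 194.3095238095238 ctr@z.235 from uv [ 0.5798 -0.1407  0.235 ]
plate 4775 ((562.9360961914062, -121.58866119384766), (202.68296813964844, 172.6470489501953), 76.00627899169922)
side 400 [ 0.581  -0.1418  0.233 ] 0.0005 mean uv 354.5125 262.6925 ctr@z.235 from uv [ 0.5806 -0.1431  0.235 ]
plate 8582 ((561.6687622070312, -130.39736938476562), (187.77203369140625, 172.37258911132812), 75.97953796386719)
```

Pictures: the stud stands at the near-right corner (top pixel ~(410,236), side ~(301,306)). The flat caps are at the other three corners. The ball (top (410,194), side (354,263)) leans about 19 mm towards the far end in the middle lane. I estimate the gate centre at (0.562, -0.137) and its yaw at -13.8°. I'll go over closed, aligned to the gate.

Emit:
drive_tool(
  moves="0 0 -0.04 -3.8 -1; 0 0 -0.08 -3.8 -1; 0 0 -0.12 -3.8 -1; 0 0 -0.15 -3.8 -1; -0.04 -0.02 -0.15 -3.8 -1; -0.085 -0.04 -0.15 -3.8 -1; -0.13 -0.06 -0.15 -3.8 -1; -0.175 -0.08 -0.15 -3.8 -1",
  grip_force=10,
)

```text
time_s: 1.9
tool_pos: [0.3402, 0.4891, 0.3728]
tool_rot: [180.0, 0.0, 166.2]
force: [1.0, 0.3, 0.5]
grip_width: 0.0311
```

```bash
cat > n.py <<'E'
from h import *
from scipy.spatial.transform import Rotation as R
import sys
G=np.array([.562,-.137]);Y=np.radians(-13.8);E=np.array([[np.cos(Y),np.sin(Y)],[-np.sin(Y),np.cos(Y)]])
def st():
    o=get_obs();p=np.array(o["tool_pos"]);r=R.from_euler("xyz",o["tool_rot"],degrees=True)
    print("t",round(float(o["time_s"]),2),"tcp",p.round(4),"gate xy",(E@(p[:2]-G)).round(4),"rpy",np.round(o["tool_rot"],2),"F",np.round(o["force"],1),"w",round(float(o["grip_width"]),4));return p,r
def to(gx,gy,z):
    p,r=st();w=np.r_[G+E.T@[gx,gy],z];print("shift to gate",(gx,gy,z),":",r.inv().apply(w-p).round(4))
def knob():
    for cam in("top","side"):
        im,D=read_camera(cam);v,u=np.mgrid[0:400,0:640]
        c=calibration(cam);K=np.array(c["intrinsics"]);T=np.array(c["cam_to_world"])
        d=np.stack([(u-K[0,2])/K[0,0],-(v-K[1,2])/K[1,1],-np.ones(u.shape)],-1)
        P=(D[...,None]*d)@T[:3,:3].T+T[:3,3]; g=(P[...,:2]-G)@E.T
        for r in pinpoint(cam,"knob")[:1]:
            p=atz(cam,r["uv"],.23);print(cam,"net",round(r["conf"],2),(E@(p[:2]-G)).round(4))
        m=(P[...,2]>.215)&(P[...,2]<.257)&(abs(g)<.085).all(-1)&(D>0)&(im.max(-1)<75)
        Q=P[m]
        if len(Q)>30:
            from scipy.optimize import least_squares
            f=least_squares(lambda x:np.linalg.norm(Q-x,axis=1)-.017,np.r_[np.median(Q,0)[:2],.23],loss="soft_l1",f_scale=.002)
            print(cam,"fit",len(Q),(E@(f.x[:2]-G)).round(4),"z",f.x[2].round(4),"res",np.abs(f.fun).mean().round(4))
        cv2.imwrite(f"pics/{cam}_{get_obs()['time_s']:.2f}.png",im[:,:,::-1])
E
python3 -c "
from n import *
to(.065,0,.38);knob()"
```

```text
t 1.9 tcp [0.3402 0.4891 0.3728] gate xy [-0.3647  0.5551] rpy [1.7996e+02 2.0000e-02 1.6624e+02] F [1.  0.3 0.5] w 0.0311
shift to gate (0.065, 0, 0.38) : [-0.4293 -0.5555 -0.0074]
top net 0.73 [ 0.013 -0.001]
top fit 203 [0.0189 0.    ] z 0.2328 res 0.0008
side net 0.96 [ 0.0175 -0.0009]
side fit 351 [ 0.0196 -0.0002] z 0.2328 res 0.0007
```

Emit:
drive_tool(
  moves="-0.03 -0.035 0 0 -1; -0.06 -0.07 0 0 -1; -0.09 -0.11 0 0 -1; -0.12 -0.15 0 0 -1; -0.15 -0.19 0 0 -1; -0.18 -0.23 0 0 -1; -0.21 -0.27 0 0 -1; -0.24 -0.31 0 0 -1",
)

```text
time_s: 2.9
tool_pos: [0.4983, 0.1326, 0.3728]
tool_rot: [179.9, 0.0, 166.4]
force: [0.3, 0.4, 0.2]
grip_width: 0.0007
```

Emit:
drive_tool(
  moves="-0.03 -0.035 0 0 -1; -0.06 -0.07 0 0 -1; -0.09 -0.11 0 0 -1; -0.12 -0.15 0 0 -1; -0.15 -0.19 0 0 -1; -0.175 -0.225 0 0 -1; -0.19 -0.245 0 0 -1; -0.19 -0.245 0 0 -1",
)

```text
time_s: 3.7
tool_pos: [0.6251, -0.1535, 0.3713]
tool_rot: [-179.8, -0.1, 166.0]
force: [-1.2, 0.7, -0.0]
grip_width: 0.0005
```

```bash
python3 -c "
from n import *
to(.065,0,.218)"
```

```text
t 3.7 tcp [ 0.6251 -0.1535  0.3713] gate xy [ 0.0652 -0.001 ] rpy [-1.7985e+02 -6.0000e-02  1.6601e+02] F [-1.2  0.7 -0. ] w 0.0005
shift to gate (0.065, 0, 0.218) : [0.     0.0014 0.1533]
```

Emit:
drive_tool(
  moves="0 0 0.04 0 -1; 0 0 0.08 0 -1; 0 0 0.11 0 -1; 0 0 0.13 0 -1; 0 0 0.145 0 -1; 0 0 0.153 0 -1; 0 0 0.153 0 -1; 0 0 0.153 0 -1",
)

```text
time_s: 4.5
tool_pos: [0.6251, -0.1506, 0.2206]
tool_rot: [180.0, 0.1, 166.3]
force: [-0.1, -1.0, -0.3]
grip_width: 0.0005
```

Emit:
drive_tool(
  moves="0.008 0 0 0 -1; 0.016 0 0 0 -1; 0.021 0 0 0 -1; 0.025 0 0 0 -1; 0.029 0 0 0 -1; 0.033 0 0 0 -1; 0.036 0 0 0 -1; 0.036 0 0 0 -1",
)

```text
time_s: 5.3
tool_pos: [0.5892, -0.1424, 0.2197]
tool_rot: [180.0, 0.0, 166.2]
force: [2.3, -1.4, 1.4]
grip_width: 0.0003
```

```bash
python3 -c "
from n import *
to(.0265,0,.218);knob()"
```

```text
t 5.3 tcp [ 0.5892 -0.1424  0.2197] gate xy [0.0277 0.0013] rpy [179.99   0.   166.22] F [ 2.3 -1.4  1.4] w 0.0003
shift to gate (0.0265, 0, 0.218) : [ 0.0012 -0.0013  0.0017]
top net 0.61 [0.0016 0.0028]
top fit 95 [0.0015 0.0002] z 0.2337 res 0.0008
side net 0.64 [0.0033 0.0006]
side fit 75 [ 0.0023 -0.0005] z 0.2342 res 0.0006
```

Emit:
drive_tool(
  moves="0.001 0 0 0 -1; 0.002 0 0 0 -1; 0.002 0 0 0 -1; -0.01 0 0 0 -1; -0.025 0 0 0 -1; -0.025 0.01 -0.03 0 -1; -0.025 0.03 -0.06 0 -1; -0.025 0.055 -0.06 0 -1",
)

```text
time_s: 6.3
tool_pos: [0.6278, -0.0959, 0.2835]
tool_rot: [180.0, 0.2, 166.1]
force: [0.2, 0.4, 0.8]
grip_width: 0.0003
```

```bash
python3 -c "
from n import *
to(.0,0.055,.218);knob()"
```

```text
t 6.3 tcp [ 0.6278 -0.0959  0.2835] gate xy [0.0541 0.0556] rpy [179.96   0.25 166.07] F [0.2 0.4 0.8] w 0.0003
shift to gate (0.0, 0.055, 0.218) : [ 0.0544 -0.0008  0.0653]
side net 0.81 [-0.0004  0.0006]
side fit 386 [ 0.0005 -0.0002] z 0.234 res 0.0007
```

Emit:
drive_tool(
  moves="0.03 0 0 0 -1; 0.054 0 0 0 -1; 0.054 0 0.02 0 -1; 0.054 0 0.045 0 -1; 0.054 0 0.06 0 -1; 0.054 0 0.067 0 -1; 0.054 -0.008 0.067 0 -1; 0.054 -0.015 0.067 0 -1",
)

```text
time_s: 7.3
tool_pos: [0.571, -0.0978, 0.2131]
tool_rot: [-180.0, 0.0, 166.2]
force: [0.9, 0.0, 0.5]
grip_width: 0.0
```

Emit:
drive_tool(
  moves="0 -0.005 0 0 -1; 0 -0.01 0 0 -1; 0 -0.015 0 0 -1; 0 -0.02 0 0 -1; 0 -0.025 0.001 0 -1; 0 -0.03 0.002 0 -1; 0 -0.034 0.003 0 -1; 0 -0.034 0.003 0 -1",
)

```text
time_s: 8.1
tool_pos: [0.5625, -0.1304, 0.2094]
tool_rot: [-180.0, -0.0, 166.2]
force: [0.9, 1.2, 0.5]
grip_width: 0.0003
```

```bash
python3 -c "
from n import *
to(.0,-.020,.215);knob()"
```

```text
t 8.1 tcp [ 0.5625 -0.1304  0.2094] gate xy [-0.0011  0.0065] rpy [-179.98   -0.    166.16] F [0.9 1.2 0.5] w 0.0003
shift to gate (0.0, -0.02, 0.215) : [-0.0011 -0.0265 -0.0055]
```

Emit:
drive_tool(
  moves="-0.001 -0.005 -0.003 0 -1; -0.001 -0.01 -0.004 0 -1; -0.001 -0.014 -0.004 0 -1; -0.001 -0.018 -0.004 0 -1; -0.001 -0.021 -0.004 0 -1; -0.001 -0.024 -0.004 0 -1; -0.001 -0.026 -0.004 0 -1; -0.001 -0.026 -0.004 0 -1",
)

```text
time_s: 9.1
tool_pos: [0.5573, -0.1554, 0.2134]
tool_rot: [-180.0, -0.0, 166.2]
force: [-0.0, 1.9, -1.4]
grip_width: 0.0004
```

```bash
python3 -c "
from n import *
to(.0,-.020,.215);knob()"
```

```text
t 9.1 tcp [ 0.5573 -0.1554  0.2134] gate xy [-0.0001 -0.019 ] rpy [-1.800e+02 -1.000e-02  1.662e+02] F [-0.   1.9 -1.4] w 0.0004
shift to gate (0.0, -0.02, 0.215) : [-0.0001 -0.001  -0.0016]
```

Emit:
drive_tool(
  moves="0 -0.001 0 0 -1; 0 0.01 0 0 -1; 0 0.022 0 0 -1; 0 0.022 -0.03 0 -1; -0.02 0.022 -0.06 0 -1; -0.05 0.022 -0.07 0 -1; -0.06 -0.01 -0.07 0 -1; -0.06 -0.02 -0.07 0 -1",
)

```text
time_s: 10.1
tool_pos: [0.6115, -0.1915, 0.2837]
tool_rot: [-179.8, 0.0, 166.1]
force: [-0.5, -0.7, 0.1]
grip_width: 0.0002
```

```bash
python3 -c "
from n import *
to(.055,-.052,.213);knob()"
```

```text
t 10.1 tcp [ 0.6115 -0.1915  0.2837] gate xy [ 0.061  -0.0411] rpy [-1.798e+02  4.000e-02  1.661e+02] F [-0.5 -0.7  0.1] w 0.0002
shift to gate (0.055, -0.052, 0.213) : [ 0.0061 -0.0107  0.0707]
top net 0.64 [-0.     -0.0445]
top fit 203 [-0.0004 -0.0432] z 0.2296 res 0.0009
side net 0.66 [-0.0038 -0.0652]
side fit 423 [ 0.0002 -0.0435] z 0.2296 res 0.0006
```

Emit:
drive_tool(
  moves="0 0.033 0 0 -1; 0.03 0.033 0 0 -1; 0.061 0.033 0 0 -1; 0.061 0.033 0.03 0 -1; 0.061 0.033 0.06 0 -1; 0.061 0.033 0.07 0 -1; 0.061 0.028 0.071 0 -1; 0.061 0.023 0.071 0 -1",
)

```text
time_s: 11.1
tool_pos: [0.5578, -0.1518, 0.2135]
tool_rot: [180.0, 0.1, 166.3]
force: [0.1, 0.0, -0.3]
grip_width: 0.0002
```

Emit:
drive_tool(
  moves="0 -0.002 0 0 -1; 0 -0.004 0 0 -1; 0 -0.006 0 0 -1; 0 -0.008 0 0 -1; 0 -0.009 0 0 -1; 0 -0.01 0 0 -1; 0 -0.011 0 0 -1; 0 -0.011 0 0 -1",
)

```text
time_s: 11.9
tool_pos: [0.5547, -0.1627, 0.2125]
tool_rot: [180.0, 0.0, 166.2]
force: [0.7, 1.9, 0.7]
grip_width: 0.0004
```

```bash
python3 -c "
from n import *
to(.0,-.0285,.213)"
```

```text
t 11.9 tcp [ 0.5547 -0.1627  0.2125] gate xy [-0.001  -0.0267] rpy [1.8000e+02 1.0000e-02 1.6622e+02] F [0.7 1.9 0.7] w 0.0004
shift to gate (0.0, -0.0285, 0.213) : [-0.001  -0.0018 -0.0005]
```

Emit:
drive_tool(
  moves="0 -0.001 0 0 -1; 0 -0.002 0 0 -1; 0 -0.002 0 0 -1; 0 0.01 0 0 -1; 0 0.025 0 0 -1; 0 0.025 -0.03 0 -1; -0.03 0.025 -0.06 0 -1; -0.06 0.025 -0.07 0 -1",
)

```text
time_s: 12.7
tool_pos: [0.6208, -0.1513, 0.2863]
tool_rot: [179.9, 0.3, 166.4]
force: [0.5, -0.1, 0.5]
grip_width: 0.0004
```

```bash
python3 -c "
from n import *
to(.055,-.052,.210);knob()"
```

```text
t 12.7 tcp [ 0.6208 -0.1513  0.2863] gate xy [0.0605 0.0002] rpy [179.9    0.28 166.35] F [ 0.5 -0.1  0.5] w 0.0004
shift to gate (0.055, -0.052, 0.21) : [ 0.006  -0.0523  0.0762]
top net 0.51 [ 0.0017 -0.0511]
top fit 103 [-0.0004 -0.0526] z 0.227 res 0.0008
side net 0.71 [ 0.0016 -0.0574]
side fit 407 [ 0.0003 -0.0527] z 0.2275 res 0.0005
```

Emit:
drive_tool(
  moves="0.006 -0.04 0 0 -1; 0.006 -0.052 0 0 -1; 0.006 -0.052 0.03 0 -1; 0.006 -0.052 0.055 0 -1; 0.006 -0.052 0.07 0 -1; 0.006 -0.052 0.075 0 -1; 0.016 -0.052 0.075 0 -1; 0.026 -0.052 0.075 0 -1",
)

```text
time_s: 13.7
tool_pos: [0.5809, -0.197, 0.2085]
tool_rot: [-180.0, 0.1, 166.2]
force: [0.1, 0.6, 1.3]
grip_width: 0.0006
```

Emit:
drive_tool(
  moves="0.006 0 0 0 -1; 0.012 0 0 0 -1; 0.018 0 0 0 -1; 0.023 0 0 0 -1; 0.028 0 0 0 -1; 0.033 0 0 0 -1; 0.038 0 0 0 -1; 0.043 0 0 0 -1",
)

```text
time_s: 14.5
tool_pos: [0.5391, -0.1863, 0.2073]
tool_rot: [180.0, -0.0, 166.2]
force: [1.8, 1.0, 0.4]
grip_width: 0.0004
```

```bash
python3 -c "
from n import *
to(-.0235,-.052,.210);knob()"
```

```text
t 14.5 tcp [ 0.5391 -0.1863  0.2073] gate xy [-0.0105 -0.0534] rpy [ 1.7999e+02 -2.0000e-02  1.6623e+02] F [1.8 1.  0.4] w 0.0004
shift to gate (-0.0235, -0.052, 0.21) : [ 0.013   0.0014 -0.0027]
top net 0.4 [-0.0389 -0.0486]
top fit 56 [-0.0364 -0.0519] z 0.2248 res 0.0007
```

Moving as planned; I'll push gently to the end and watch the force.

Emit:
drive_tool(
  moves="0.003 0 -0.001 0 -1; 0.006 0 -0.001 0 -1; 0.009 0 -0.001 0 -1; 0.011 0 -0.001 0 -1; 0.012 0 -0.001 0 -1; 0.013 0 -0.001 0 -1; 0.014 0 -0.001 0 -1; 0.014 0 -0.001 0 -1",
)

```text
time_s: 15.5
tool_pos: [0.5276, -0.1835, 0.2086]
tool_rot: [-180.0, 0.2, 166.2]
force: [8.3, -0.8, -5.6]
grip_width: 0.0008
```

```bash
python3 -c "
from n import *
to(-.0235,-.052,.210);knob()"
```

```text
t 15.5 tcp [ 0.5276 -0.1835  0.2086] gate xy [-0.0223 -0.0534] rpy [-179.99    0.24  166.24] F [ 8.3 -0.8 -5.6] w 0.0008
shift to gate (-0.0235, -0.052, 0.21) : [ 0.0012  0.0014 -0.0014]
top net 0.58 [-0.0412 -0.0528]
top fit 48 [-0.0479 -0.0511] z 0.2226 res 0.0008
```

Emit:
drive_tool(
  moves="0.009 0 0 0 -1; -0.005 0 0 0 -1; -0.02 0 0 0 -1; -0.035 0 0 0 -1; -0.035 0 -0.04 0 -1; -0.035 0 -0.08 0 -1; -0.035 0.04 -0.11 0 -1; -0.04 0.08 -0.14 0 -1",
)

```text
time_s: 16.5
tool_pos: [0.5823, -0.1169, 0.3506]
tool_rot: [-180.0, -0.0, 165.9]
force: [0.4, 0.2, 0.1]
grip_width: 0.0003
```

Emit:
drive_tool(
  moves="-0.03 0.03 0 0 -1; -0.06 0.06 0 0 -1; -0.06 0.1 0 0 -1; -0.06 0.14 0 0 -1; -0.06 0.18 0 0 -1; -0.06 0.2 0 0 -1; -0.06 0.2 0 0 -1; -0.06 0.2 0 0 -1",
)

```text
time_s: 17.3
tool_pos: [0.6892, 0.0627, 0.3484]
tool_rot: [-179.9, -0.0, 166.1]
force: [-0.7, -1.0, -0.1]
grip_width: 0.0007
```

```bash
python3 -c "
from n import *
st();knob()
a,_=read_camera('top');b,_=read_camera('side')
a=a[130:300,320:500];b=b[200:370,230:410]
cv2.imwrite('pics/end.png',np.hstack([cv2.resize(x,(400,378),interpolation=2) for x in(a,b)])[:,:,::-1])
for cam in('top','side'):
  for n in('stem','thread_spool','box_tray'):
    for r in pinpoint(cam,n)[:1]:
      p=atz(cam,r['uv'],.16 if n=='stem' else 0);print(cam,n,r['conf'],p.round(3),(E@(p[:2]-G)).round(4))
"
```

```text
t 17.3 tcp [0.6892 0.0627 0.3484] gate xy [0.0759 0.2242] rpy [-1.7987e+02 -2.0000e-02  1.6614e+02] F [-0.7 -1.  -0.1] w 0.0007
top net 0.69 [-0.0483 -0.046 ]
top fit 197 [-0.0496 -0.051 ] z 0.2223 res 0.0008
side net 0.71 [-0.049 -0.055]
side fit 388 [-0.0488 -0.0513] z 0.2224 res 0.0006
top stem 0.55 [ 0.524 -0.172  0.16 ] [-0.0283 -0.0425]
top thread_spool 0.7 [ 0.393 -0.139  0.   ] [-0.1634 -0.0425]
top box_tray 0.66 [ 0.759 -0.179  0.   ] [0.2016 0.0061]
side stem 0.74 [ 0.521 -0.165  0.16 ] [-0.0331 -0.0368]
side thread_spool 0.92 [ 0.392 -0.134  0.   ] [-0.1655 -0.0381]
side box_tray 0.7 [ 0.757 -0.183  0.   ] [0.2    0.0022]
```

View pics/end.png

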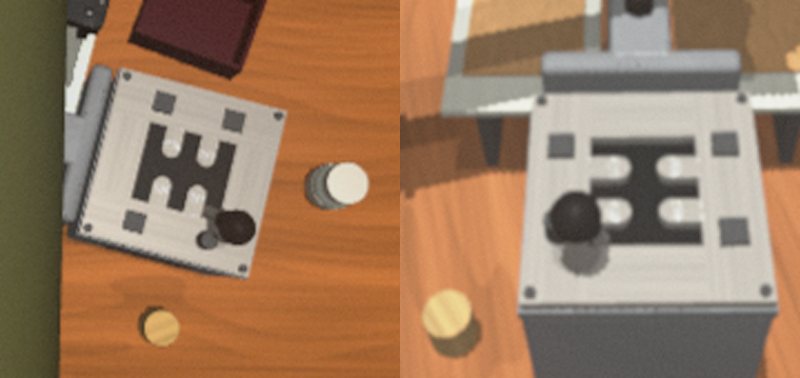

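The picture shows the knob leaning beside the stud in the near-right slot, at crop pixels (237,226) top and (577,215) side. The caps, jar, spool and tray look unchanged. The knob at (-49, -51) mm is the home value.

```bash
python3 -c "
from cell import *
print(sign_off())"
```

```text
the job is handed in; nothing more can be done
None
```

The lever is fully home in the near-right corner slot, the one flagged by the upright stud, and I have handed the job in. I pushed it with closed fingertips, first back to neutral (it started about 19 mm towards the far end), then right along the cross slot, then towards the robot into the corner slot. It took about 17.5 s.

- **Lever position:** both cameras put the knob at about (-49, -51) mm from the gate centre. Home in that slot is about -49 mm by -50 to -52 mm.
- **Knob not lifted:** its centre is at 222 mm, against an expected 224 mm, so it is still down. The final push against the slot end read about 8 N along the slot plus about 5.6 N upward on the knob, short of the 10 N that starts to lift it.
- **Stem:** the side camera network put it at (-33, -37) mm, matching the expected 33 and 36 mm. The top camera network was about 6 mm off, at (-28, -43) mm.
- **Bystanders:** the spool and tray measured within a few millimetres of where they started. The jar was checked only by eye, since the networks never reported it, and it looks unmoved.
- **Arm:** it finished about 0.35 m above the table, to the left of the gate, with no contact.

One correction along the way: the first push along the cross slot stopped about 9 mm short, so I went back and pushed it the rest of the way before entering the corner slot.

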